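# Fasten the analyser's service cover with its slotted stud

### The job

One of the two slotted studs on the analyser's service cover still stands proud and unfastened. Take the flat-bladed key from its holder, set the blade in that stud's slot, press it down and turn it clockwise without forcing it until the stud springs up a little into its catch, then stand the key back in its holder, and leave the other things on the table where they are.

Things in the scene. Friction and masses are not known exactly. Their poses are not given: they have to be found in the camera images.
- latch: boss of the open stud: upright grey plastic tube on the cover, 47 mm outside, 35 mm bore, 16 mm tall, fixed; origin at the centre of its underside, z up. With stud_turn at 0 the slot lies along this frame's x
- latch_rim (a point): centre of that boss's upper rim. The stud inside: round steel head 25 mm across, slot 18 x 4.6 mm, 6 mm deep, closed ends, square edges. At stud_press 0 its top is 4 mm above this point, the slot floor 2 mm below. It floats: it rests up to 4 mm off the boss's axis in x and in y and slides sideways at about 7 N. That offset is not measured, only felt or seen
- stud_press (a joint): how far the stud is pressed from where it rests proud, 0 to 0.009 m (hard stop), sprung upward: 3 N at 0, about 8 N at 0.007, 9.5 N at 0.009. It can turn only when pressed 0.007 or more. Latched it rests at about 0.004, its head about flush with the boss's rim. It needs no more than 10 N; over 20 N on it, down or sideways, is forcing it
- stud_turn (a joint): the stud's turn, rad, growing clockwise seen from above. Open it lies between -0.15 and 0.2; from 0.2 to 1.16 it passes under a ridge, which blocks it unless it is pressed down; beyond 1.16 is the catch, where it springs up 3 mm when the pressure is eased; hard stop at 1.40
- latch_done: the boss of the other stud, the same shape but already fastened (head flush, slot crosswise): origin at the centre of its underside
- analyser: white benchtop analyser, 280 x 340 mm and 94 mm tall to the top of its grey service cover, fixed; origin at the centre of its underside. The two bosses stand on the cover; nothing else on it is higher than the cover
- key: the key, about 110 g, upright in its holder; origin at the middle of the blade's tip, z up. Steel blade 16 mm along x, 3 mm thick along y, z = 0 to 9 mm, square-ended; round shank 16 mm across, z = 9 to 29 mm; flat black handle 44 mm along x, 14 mm thick along y, z = 29 to 70 mm
- holder: the key's holder, a fixed white block 74 x 74 x 30 mm with an upright round through hole of 22 mm in its middle; origin at the centre of its underside, on the table. The handle's underside rests on the block's top, the blade and shank hang in the hole (key origin 1 mm above the table)
- reagent: small white reagent bottle, 52 mm across, 85 mm tall, loose; origin at the centre of its base
- pen: black pen, 150 mm long, loose; origin under its middle
- wells: clear well plate, 60 x 90 x 22 mm, loose; origin at the centre of its underside

How it is judged:
On the way, in this order (a step that is already met when the one before it is completed fails the run):
1. the key is lifted out of its holder (z of key in the frame of holder above 0.035 m), for 0.1 s.
2. the key presses the stud fully down (value of joint stud_press above 0.0065 m and contact force between key and latch above 2 N), for 0.05 s.
3. the stud has turned and sprung up into its catch (value of joint stud_turn above 1.1 rad and value of joint stud_press below 0.0055 m), for 0.2 s.
At the end, for the whole second after the job is handed in: The stud is turned past 1.1 rad and has sprung up into its catch (pressed between 2.5 and 5.5 mm); the key stands upright (within 0.12 rad), at rest and let go, fully down in its holder (tip within 8 mm of the hole's axis and less than 5 mm above the table) (all of step 3 and value of joint stud_press above 0.0025 m and horizontal distance between key and holder below 0.008 m and z of key in the frame of holder below 0.005 m and angle between key's own z axis and vertical below 0.12 rad and linear speed of key below 0.02 m/s); the robot touches nothing.
It fails at once if the stud is forced: the key bears on it with more than 22 N (contact force between key and latch above 22 N).
It fails at once if the reagent bottle is disturbed (distance of reagent from where it was at the start of the episode above 0.03 m or angle between reagent's own z axis and vertical above 0.5 rad).
It fails at once if the pen is disturbed (distance of pen from where it was at the start of the episode above 0.03 m).
It fails at once if the well plate is disturbed (distance of wells from where it was at the start of the episode above 0.03 m).
It also fails if it takes over 72 s, if anything falls off the work surface, if the arm or the gripper's body presses on something with over 40 N, if the wrist force passes 120 N, or if a joint passes its speed limit or range.

### The arm

A 6-joint arm with a two-finger parallel gripper is mounted at the origin on the work surface. World frame = base frame: x ahead of the robot, y to its left, z up, the work surface at z = 0. Lengths are in m, angles in rad, forces in N, time in s.
With the tool pointing down it reaches from about 0.35 to 0.775 m from the base axis. Payload 5.5 kg.
Tool frame: the origin (TCP) lies between the finger pads; the fingertips stand 8 mm ahead of it and the grasp point (between the pads) lies 11 mm behind it; z points along the fingers, y is the line along which they close (so a half turn about z gives the same grasp; the last joint's range is limited). The gripper opens to 85 mm and grips with 20 to 120 N. Pads are 22 mm wide; open, the fingers measure 114 mm over their backs; the gripper's body (76 mm by 85 mm) begins 54 mm behind the grasp point. The pads swing forward as they close: fully open they stand 13 mm farther back than shut.
Start: joints at [-1.486, 0.313, 0.046, 1.304, 0, 1.431], TCP at [0.128, -0.561, 0.239] pointing down, gripper open.
Joint ranges: [-2.76, 2.76], [-0.86, 1.69], [-1.03, 1.26], [-2.2, 2.34], [-1.47, 1.5], [-3.14, 3.14]. Speed limits (rad/s): [2.57, 2.57, 3.14, 3.14, 3.14, 3.14].

### API

Orientations are given as a unit quaternion [w, x, y, z].
In Python, from workcell import status, vision, job gives the robot as it stands. The module is installed in compiled form; this text tells all that it offers.
- The arm moves only by the tool apply_moves, never from a script. Its argument "moves" is one flat list of numbers, 6 for each row, row after row: the shift along the world's x, y, z in units of 25 mm (1.0 is 25 mm), then the turn, a rotation vector about the world's x, y, z in rad. In form: [x, y, z, rx, ry, rz, x, y, z, rx, ry, rz, ...]. A call has 1 to 20 rows; each row is the pose to reach, as a shift and turn from the pose commanded when the call began; what a row does not reach only later rows make up. A row lasts 1/12 s, in which the tool goes at most 41.7 mm and 7.16 degrees, less where a joint would pass 70% of its speed; a pose out of reach is approached as far as the arm can. A call with a gripper value outside its range is refused whole. "claw" is the opening in per cent of the stroke, from 0 (shut) to 100 (fully open), set as the call begins (left out, the last holds). The fingers move at their own pace and stop on an object; "newtons" is the grip in N (left out, the last holds). Time passes only in rows, so rows that repeat a pose let the fingers close. It gives the time, the measured TCP pose, the force, the opening and the grip force at its end, in the units of the state.
- status.get_state(): the state, without advancing time (a new reading comes with each control period).
- vision.read_camera(name): name is "scene" or "top" or "wrist"; returns a dict with "image" (420x560x3 uint8, blue, green, red), "camera_matrix" (3x3 intrinsics, pixels), "camera_from_world" (4x4, takes a point from world to camera coordinates). Camera axes: x right, y down, z forward; pixel columns grow to the right and rows downward; lengths in m; the calibration is good to about 2 mm. A picture is of the moment at which its call begins. There is no depth.
- job.hand_in(): hands the job in; it is judged then, once.
The state is a dict: "clock": time; "joint_pos": joint angles; "qvel": joint speeds; "tau": joint torques, N m; "tcp_pos": TCP position; "orientation": TCP orientation; "wrist_force": force on the tool from outside, world axes, zero at the start; "ft_torque": the same for the moment, N m; "finger_gap": finger opening in m; "grip_force": force on a finger pad.
Only numpy, scipy, OpenCV 4.12 (cv2) and the standard library are available. Lean on these libraries where they do the work, as an engineer would, in place of code of your own. Each camera call takes 0.05 s, during which the arm holds its last target. There are 200 camera calls.

## Working session

There is one attempt and no reset: what is moved stays moved. The work goes in short steps, Python scripts to look and compute and a tool call to move; the robot and the scene stay as the last step left them, time stands still between calls to the robot, and variables do not carry over. Pictures are saved under pics/ and viewed, at most 10 in all, crops included, and the job is handed in when it is done.

Besides the shell and the picture viewer there is one more tool, called as a command line: name --argument value ..., lists and objects as JSON in quotes. apply_moves: Moves the arm, as the interface text tells. Its arguments: {"type":"object","properties":{"moves":{"type":"array","items":{"type":"number"}},"claw":{"type":"number"},"newtons":{"type":"number"}},"required":["moves"]}

```bash
mkdir -p pics; cat > h.py <<'E'
import numpy as np, cv2
from workcell import status, vision, job
def cam(n, save=None):
    c=vision.read_camera(n)
    if save: cv2.imwrite('pics/'+save+'.png',c['image'])
    return c
def ray(c,u,v,z):
    K=c['camera_matrix'];T=np.array(c['camera_from_world']);R=T[:3,:3];o=-R.T@T[:3,3]
    d=R.T@np.linalg.inv(K)@np.array([u,v,1.]); return o+d*(z-o[2])/d[2]
def proj(c,p):
    T=np.array(c['camera_from_world']);q=c['camera_matrix']@(T[:3,:3]@np.array(p)+T[:3,3]);return q[:2]/q[2]
E
python3 - <<'E'
from h import *
import pickle
d={n:cam(n,n+'0') for n in('top','scene','wrist')}
pickle.dump(d,open('c0.pkl','wb'))
s=status.get_state();print(s)
for n in d: 
  T=np.array(d[n]['camera_from_world']);print(n,-T[:3,:3].T@T[:3,3],d[n]['camera_matrix'][0,0],T[:3,:3].round(2).tolist())
E
```

```text
{'clock': 0.15, 'joint_pos': array([-1.48560242e+00,  3.13866923e-01,  4.52973486e-02,  1.30359507e+00,
        1.49514536e-05,  1.43118476e+00]), 'qvel': array([-0.00088575, -0.00280553,  0.00373929,  0.0006819 , -0.00112004,
        0.00156765]), 'tau': array([ 2.64851158e-03, -4.81065202e+01,  2.98815930e+01,  1.37912901e-02,
        2.58390190e-05, -6.51746390e-07]), 'tcp_pos': array([ 0.12813627, -0.56019131,  0.23861497]), 'orientation': array([-6.83701853e-04,  9.93689228e-01,  1.12166167e-01,  2.60858124e-05]), 'wrist_force': array([ 0.52155747,  1.0392923 , -0.07421438]), 'ft_torque': array([ 0.02629029,  0.04403359, -0.0528652 ]), 'grip_force': 0.0, 'finger_gap': 0.08581585879375697}
top [ 0.4683664  -0.06875971  0.92319663] 396.57359450000826 [[0.03, -1.0, 0.02], [-1.0, -0.03, -0.08], [0.08, -0.02, -1.0]]
scene [0.82543679 0.22435875 0.82567862] 385.1215948124681 [[-0.73, 0.68, 0.0], [0.6, 0.65, -0.47], [-0.32, -0.34, -0.88]]
wrist [ 0.20974817 -0.54252399  0.3728896 ] 314.7829143560661 [[0.22, -0.97, -0.0], [-0.92, -0.21, 0.32], [-0.32, -0.07, -0.95]]
```

View pics/top0.png

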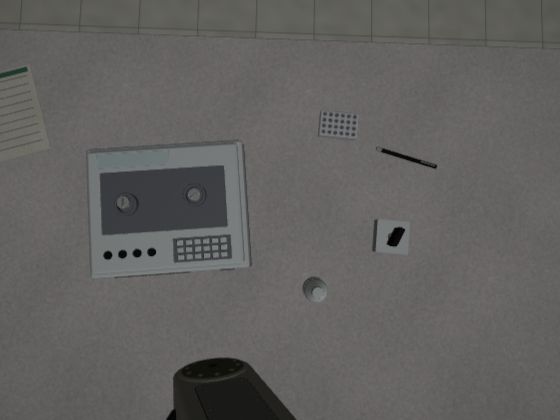

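View pics/scene0.png

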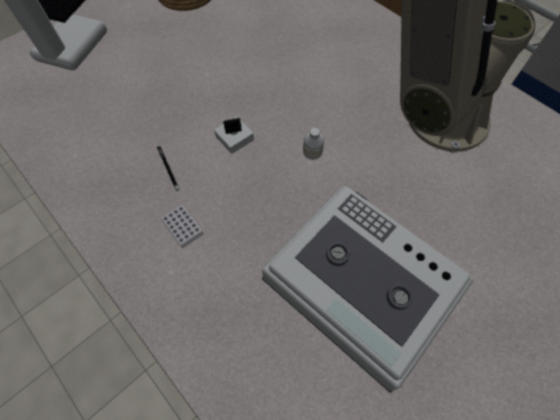

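The top view shows the holder at (392,237) with the key at about (396,236). The bosses are at (127,203) and (195,194), the bottle at (315,290), the pen at (407,157) and the wells at (339,125). Next I'll enlarge the bosses and the key.

```bash
python3 - <<'E'
from h import *
import pickle
d=pickle.load(open('c0.pkl','rb'))
t=d['top'];s=d['scene']
def crop(c,u,v,w,h): 
    i=c['image'][v:v+h,u:u+w]; i=cv2.resize(i,(400,300),interpolation=cv2.INTER_CUBIC); return np.clip(i.astype(float)*1.6,0,255).astype(np.uint8)
cv2.imwrite('pics/m.png',np.vstack([np.hstack([crop(t,100,160,120,90),crop(t,367,210,60,45)]),np.hstack([crop(s,310,230,120,90),crop(s,205,110,60,45)])]))
g=cv2.cvtColor(t['image'],cv2.COLOR_BGR2GRAY)
sub=g[210:265,365:420]
m=(sub>110).astype(np.uint8);print('holder thr',np.percentile(sub,[10,50,75,95]))
thr,m=cv2.threshold(sub,0,255,cv2.THRESH_OTSU)
cs,_=cv2.findContours(m,cv2.RETR_EXTERNAL,cv2.CHAIN_APPROX_NONE);c=max(cs,key=cv2.contourArea)+[365,210]
r=cv2.minAreaRect(c);print(thr,r);b=cv2.boxPoints(r);P=np.array([ray(t,*p,.03) for p in b]);print(P.round(3).tolist(),P.mean(0))
k=(sub<35).astype(np.uint8);cs,_=cv2.findContours(k,cv2.RETR_EXTERNAL,cv2.CHAIN_APPROX_NONE);c=max(cs,key=cv2.contourArea)+[365,210]
r=cv2.minAreaRect(c);print(r);b=cv2.boxPoints(r);P=np.array([ray(t,*p,.07) for p in b]);print(P.round(3).tolist(),P.mean(0))
for p in[(127,203),(195,194)]:print(ray(t,*p,.11))
for p in[(400,296),(338,253)]:print(ray(s,*p,.11))
print('key scene',ray(s,233,125,.07))
print('bottle',ray(t,317,294,.08),'pen',ray(t,407,157,.005),ray(t,378,149,.005),ray(t,436,166,.005),'wells',ray(t,339,125,.02))
E
```

```text
holder thr [ 64.4 105.  113.  121. ]
66.0 ((392.0, 237.0), (54.0, 54.0), 90.0)
[[0.537, -0.284, 0.03], [0.54, -0.407, 0.03], [0.418, -0.407, 0.03], [0.415, -0.285, 0.03]] [ 0.47734039 -0.34554198  0.03      ]
((395.300048828125, 236.4000244140625), (9.838699340820312, 20.124608993530273), 26.56505012512207)
[[0.463, -0.321, 0.07], [0.502, -0.34, 0.07], [0.493, -0.36, 0.07], [0.454, -0.34, 0.07]] [ 0.47814275 -0.34024671  0.07      ]
[0.53172225 0.22389999 0.11      ]
[0.55400515 0.08657232 0.11      ]
[0.53112492 0.22977786 0.11      ]
[0.55404383 0.09090572 0.11      ]
key scene [ 0.48303325 -0.33245897  0.07      ]
bottle [ 0.35303006 -0.17162519  0.08      ] pen [ 0.66675348 -0.38833301  0.005     ] [ 0.68384918 -0.31929021  0.005     ] [ 0.64726217 -0.4573779   0.005     ] wells [ 0.73431434 -0.22346999  0.02      ]
```

View pics/m.png

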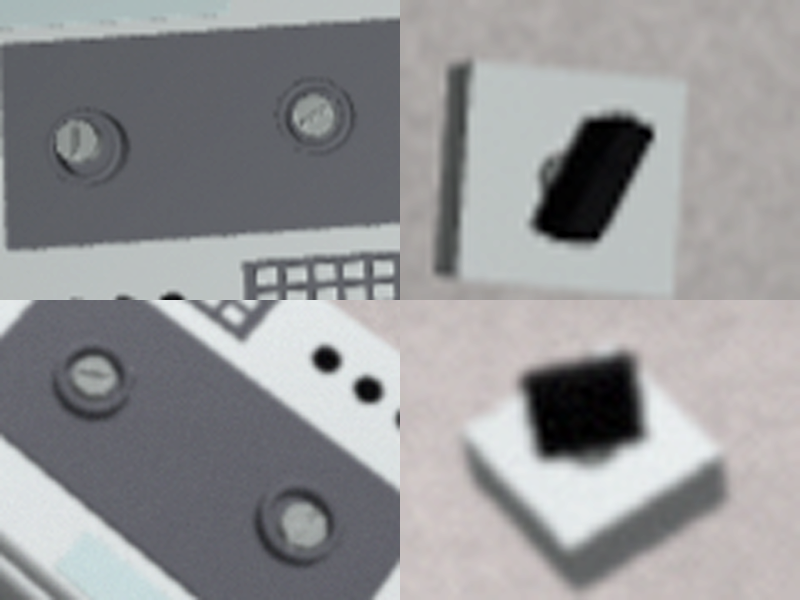

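The left boss, at (0.531,0.226), has its stud clearly off-centre. The key's long axis is at about -28°. I'll hover over the key, turning the tool by +2.43 rad, and look again from there.

apply_moves --moves '[14,8.6,-1.6,0,0,2.43,14,8.6,-1.6,0,0,2.43,14,8.6,-1.6,0,0,2.43,14,8.6,-1.6,0,0,2.43,14,8.6,-1.6,0,0,2.43,14,8.6,-1.6,0,0,2.43,14,8.6,-1.6,0,0,2.43,14,8.6,-1.6,0,0,2.43,14,8.6,-1.6,0,0,2.43,14,8.6,-1.6,0,0,2.43,14,8.6,-1.6,0,0,2.43,14,8.6,-1.6,0,0,2.43,14,8.6,-1.6,0,0,2.43,14,8.6,-1.6,0,0,2.43,14,8.6,-1.6,0,0,2.43,14,8.6,-1.6,0,0,2.43,14,8.6,-1.6,0,0,2.43,14,8.6,-1.6,0,0,2.43,14,8.6,-1.6,0,0,2.43,14,8.6,-1.6,0,0,2.43]'

```text
clock: 1.82
tcp_pos: [0.478, -0.3454, 0.1989]
orientation: [-0.0, 0.238, 0.971, 0.0]
wrist_force: [0.9, 0.4, 0.3]
finger_gap: 0.0853
grip_force: 0.0
```

```bash
python3 - <<'E'
from h import *
import pickle
from scipy.spatial.transform import Rotation as Ro
c=cam('wrist','w1');pickle.dump(c,open('w1.pkl','wb'))
s=status.get_state();print(s['clock'],s['joint_pos'],s['tcp_pos'],s['orientation'],s['wrist_force'])
q=s['orientation'];R=Ro.from_quat(np.r_[q[1:],q[0]]).as_matrix();print('toolx deg',np.degrees(np.arctan2(R[1,0],R[0,0])),R[:,2])
g=cv2.cvtColor(c['image'],cv2.COLOR_BGR2GRAY)
print(proj(c,[.478,-.343,.07]))
E
```

```text
1.8667 [-7.61844498e-01  3.56086626e-01  7.66076038e-03  1.22319863e+00
  1.11544515e-04 -2.80714086e-01] [ 0.47800136 -0.34538932  0.19892185] [-3.31313542e-04  2.38251596e-01  9.71203378e-01  2.54574993e-04] [ 0.66161204  0.43275499 -0.46971098]
toolx deg 152.43326271690606 [-5.22239867e-04  6.52360147e-04 -9.99999651e-01]
[286.52888614 205.89239122]
```

View pics/w1.png

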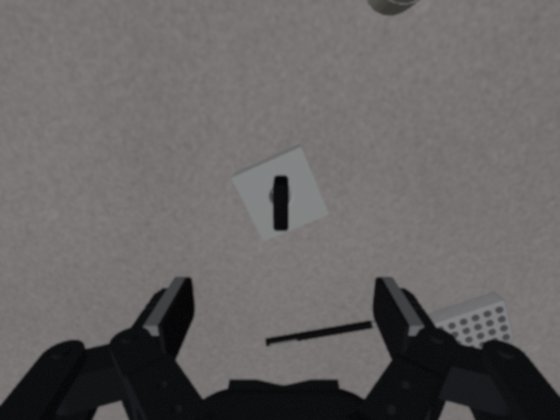

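The wrist view shows the handle at (281,203), nearly aligned with the tool. I'll measure it.

```bash
python3 - <<'E'
from h import *
import pickle
c=pickle.load(open('w1.pkl','rb'));g=cv2.cvtColor(c['image'],cv2.COLOR_BGR2GRAY)
T=np.array(c['camera_from_world']);print('cam',-T[:3,:3].T@T[:3,3])
sub=g[160:245,225:335]
k=(sub<35).astype(np.uint8);cs,_=cv2.findContours(k,cv2.RETR_EXTERNAL,cv2.CHAIN_APPROX_NONE);q=max(cs,key=cv2.contourArea)+[225,160]
r=cv2.minAreaRect(q);print(r);b=cv2.boxPoints(r)
for z in(.07,.03):
  P=np.array([ray(c,*p,z) for p in b]);print(z,P[:,:2].round(4).tolist(),P.mean(0)[:2])
thr,m=cv2.threshold(sub,75,255,0);m=((sub>85)).astype(np.uint8)*255;m=cv2.morphologyEx(m,cv2.MORPH_OPEN,np.ones((5,5)))
cs,_=cv2.findContours(m,cv2.RETR_EXTERNAL,cv2.CHAIN_APPROX_NONE);q=max(cs,key=cv2.contourArea)+[225,160]
r=cv2.minAreaRect(cv2.convexHull(q));print(r);P=np.array([ray(c,*p,.03) for p in cv2.boxPoints(r)]);print(P.round(4).tolist(),P.mean(0))
E
```

```text
cam [ 0.40443159 -0.30768446  0.3333463 ]
((280.0, 203.0), (52.0, 14.0), 90.0)
0.07 [[0.4499, -0.3414], [0.4554, -0.3308], [0.4975, -0.3526], [0.4916, -0.3638]] [ 0.47360045 -0.34714245]
0.03 [[0.4568, -0.3465], [0.4631, -0.3343], [0.5116, -0.3594], [0.5049, -0.3723]] [ 0.48410659 -0.35313577]
((279.5, 201.99996948242188), (108.99998474121094, 83.99998474121094), -0.0)
[[0.4964, -0.425, 0.03], [0.4208, -0.3795, 0.03], [0.4693, -0.2867, 0.03], [0.5495, -0.3234, 0.03]] [ 0.48402382 -0.35366668  0.03      ]
```

apply_moves --moves '[-0.08,-0.07,-2,0,0,0,-0.08,-0.07,-4,0,0,0,-0.08,-0.07,-5.5,0,0,0,-0.08,-0.07,-6.16,0,0,0,-0.08,-0.07,-6.16,0,0,0]'

```text
clock: 2.28
tcp_pos: [0.472, -0.3435, 0.0385]
orientation: [-0.005, 0.242, 0.97, 0.003]
wrist_force: [-0.7, 0.8, -0.7]
finger_gap: 0.0855
grip_force: 0.0
```

apply_moves --moves '[0,0,0,0,0,0,0,0,0,0,0,0,0,0,0,0,0,0,0,0,0,0,0,0,0,0,0,0,0,0,0,0,0,0,0,0,0,0,0,0,0,0,0,0,0,0,0,0,0,0,0,0,0,0,0,0,0,0,0,0]' --claw 0 --newtons 60

```text
clock: 3.12
tcp_pos: [0.477, -0.348, 0.0469]
orientation: [0.001, 0.241, 0.971, -0.001]
wrist_force: [-1.1, 0.8, 8.2]
finger_gap: 0.0132
grip_force: 59.1
```

apply_moves --moves '[0,0,0.2,0,0,0,0,0,0.6,0,0,0,0,0,1.4,0,0,0,0,0,2.4,0,0,0,0,0,3.6,0,0,0,0,0,4.8,0,0,0,0,0,5.6,0,0,0,0,0,6,0,0,0,0,0,6,0,0,0,0,0,6,0,0,0]'

```text
clock: 3.95
tcp_pos: [0.4761, -0.3473, 0.1951]
orientation: [0.0, 0.241, 0.971, 0.0]
wrist_force: [-0.4, 0.9, -1.8]
finger_gap: 0.0129
grip_force: 58.5
```

apply_moves --moves '[0.1,0.5,0.5,0,0,0.02,0.3,1.5,1,0,0,0.06,0.5,3,1.5,0,0,0.1,0.7,4.5,2,0,0,0.14,0.9,6,2.2,0,0,0.18,1.1,7.5,2.2,0,0,0.22,1.4,9,2.2,0,0,0.26,1.6,10.5,2.2,0,0,0.3,1.8,12,2.2,0,0,0.33,2,13.5,2.2,0,0,0.36,2.3,15,2.2,0,0,0.39,2.5,16.5,2.2,0,0,0.41,2.7,18,2.2,0,0,0.43,2.9,19.5,2.2,0,0,0.45,3.1,21,2.2,0,0,0.46,3.2,22,2.2,0,0,0.48,3.3,22.6,2.2,0,0,0.48,3.36,22.9,2.2,0,0,0.48,3.36,22.9,2.2,0,0,0.48,3.36,22.9,2.2,0,0,0.48]'

```text
clock: 5.62
tcp_pos: [0.5598, 0.2244, 0.2497]
orientation: [-0.001, 0.004, 1.0, -0.0]
wrist_force: [-0.7, -1.3, -0.2]
finger_gap: 0.0131
grip_force: 58.6
```

```bash
python3 - <<'E'
from h import *
import pickle
c=cam('wrist','w2');pickle.dump(c,open('w2.pkl','wb'))
s=status.get_state();print(s['clock'],s['joint_pos'],s['tcp_pos'],s['orientation'],s['wrist_force'],s['ft_torque'])
i=c['image'];cv2.imwrite('pics/w2b.png',np.clip(cv2.resize(i[90:330,130:450],(800,600),interpolation=cv2.INTER_CUBIC)*1.5,0,255))
print(proj(c,[.531,.226,.11]),proj(c,[.554,.09,.11]))
E
```

```text
5.6667 [ 2.47583974e-01  3.67721696e-01  1.49661657e-01  1.35382376e+00
 -4.70954538e-04  2.55699271e-01] [0.55995777 0.2239147  0.25003168] [-4.67977759e-04  4.05750876e-03  9.99991593e-01 -3.63447784e-04] [-0.02666338 -0.28966254 -0.6648554 ] [-0.01009629 -0.00335375  0.03631534]
[286.16431336 172.72357927] [136.0942184  198.94846961][ WARN:0@0.345] global loadsave.cpp:1063 imwrite_ Unsupported depth image for selected encoder is fallbacked to CV_8U.
```

View pics/w2b.png

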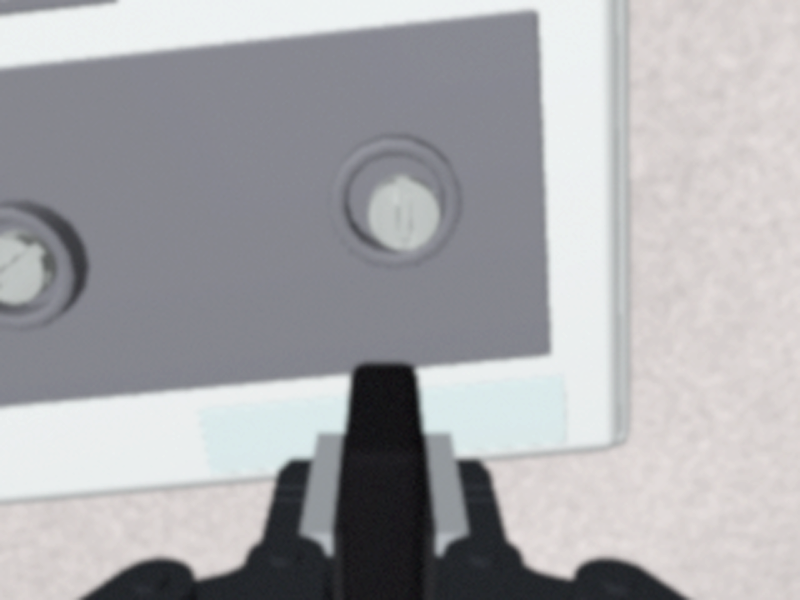

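The crop shows the right boss's rim centred at about (397,200) and its stud at about (404,213), with the slot close to the world x axis. The key's handle end is at (385,365). The other stud's slot is diagonal. Next I'll measure the stud's height and centre, the slot angle and the key's offset in hand.

```bash
cat > m.py <<'E'
from h import *
import pickle
def tri(c1,p1,c2,p2):
    P=[np.array(c['camera_matrix'])@np.array(c['camera_from_world'])[:3] for c in(c1,c2)]
    X=cv2.triangulatePoints(P[0],P[1],np.array(p1,float).reshape(2,1),np.array(p2,float).reshape(2,1));return (X[:3]/X[3]).ravel()
def blob(c,u,v,h=14,up=8):
    g=cv2.cvtColor(c['image'],cv2.COLOR_BGR2GRAY)[int(v)-h:int(v)+h,int(u)-h:int(u)+h]
    G=cv2.resize(g,None,fx=up,fy=up,interpolation=cv2.INTER_CUBIC)
    t=(np.percentile(G,97)+np.percentile(G,30))/2
    m=(G>t).astype(np.uint8)
    cs,_=cv2.findContours(m,cv2.RETR_EXTERNAL,cv2.CHAIN_APPROX_NONE);q=max(cs,key=cv2.contourArea)
    e=cv2.fitEllipse(cv2.convexHull(q))
    f=lambda x,y:((x+.5)/up-.5+int(u)-h,(y+.5)/up-.5+int(v)-h)
    # slot: dark-hat inside the head
    bh=cv2.morphologyEx(G,cv2.MORPH_BLACKHAT,np.ones((6*up,6*up)))*0+cv2.GaussianBlur(G,(0,0),up*.6)
    k=np.zeros_like(m);cv2.ellipse(k,(e[0],(e[1][0]*.72,e[1][1]*.72),e[2]),1,-1)
    return f(*e[0]),np.array(e[1])/up,G,k,f
E
python3 - <<'E'
from m import *
d=pickle.load(open('c0.pkl','rb'));w=pickle.load(open('w2.pkl','rb'))
S={}
for n,tp,wp,sp in(('A',(123.4,202.6),(291.6,175.2),(401,298)),('B',(194,194.5),(138,197),(338,253))):
  a=blob(d['top'],*tp,h=9);b=blob(w,*wp);s=blob(d['scene'],*sp,h=9)
  print(n,a[0],a[1],b[0],b[1],s[0],s[1]);print('  tri top-wrist',tri(d['top'],a[0],w,b[0]),'scene-top',tri(d['scene'],s[0],d['top'],a[0]),'sc-w',tri(d['scene'],s[0],w,b[0]))
  print('  ray.114',ray(w,*b[0],.114),'.110',ray(w,*b[0],.11), 'top', ray(d['top'],*a[0],.114))
  cv2.imwrite(f'pics/st{n}.png',b[2])
A,B=[cv2.resize(cv2.imread(f'pics/st{n}.png'),(400,400),interpolation=cv2.INTER_CUBIC) for n in'AB']
cv2.imwrite('pics/st.png',cv2.normalize(np.hstack([A,B]),None,0,255,cv2.NORM_MINMAX))
g=cv2.cvtColor(w['image'],cv2.COLOR_BGR2GRAY).astype(float)
for r in(238,242,246,250,254):
  row=g[r,255:315]; i=np.where(row<50)[0]; print(r,i.min()+255,i.max()+255)
print('col284',g[228:242,284])
for z in(.231,.234):print(z,ray(w,284,235.5,z))
E
```

```text
A (122.72383975982666, 202.0531129837036) [12.08088398 13.55049038] (290.768741607666, 175.4233684539795) [24.86652565 26.01468849] (400.62845611572266, 297.11623096466064) [12.37002182 13.74585247]
  tri top-wrist [0.5325836  0.23009587 0.11658507] scene-top [0.53312178 0.23179216 0.1126589 ] sc-w [0.53292337 0.23120569 0.11243687]
  ray.114 [0.53261175 0.22996907 0.114     ] .110 [0.53343647 0.23005222 0.11      ] top [0.53310462 0.23117276 0.114     ]
B (193.67546272277832, 194.2873477935791) [11.88622284 12.38430977] (134.25998401641846, 196.90253162384033) [25.96253014 27.08892441] (337.76266860961914, 252.2858018875122) [10.80383205 12.68973637]
  tri top-wrist [0.55275439 0.08900601 0.11058251] scene-top [0.55328496 0.0893952  0.10976425] sc-w [0.552599   0.08883624 0.10897504]
  ray.114 [0.55097422 0.09062465 0.114     ] .110 [0.55207073 0.08864535 0.11      ] top [0.5529197  0.08847531 0.114     ]
238 272 294
242 271 295
246 271 296
250 270 296
254 270 296
col284 [89. 89. 89. 89. 88. 85. 72. 49. 27. 16. 13. 14. 13. 12.]
0.231 [0.5404735  0.22397982 0.231     ]
0.234 [0.53922883 0.22398709 0.234     ]
```

View pics/st.png

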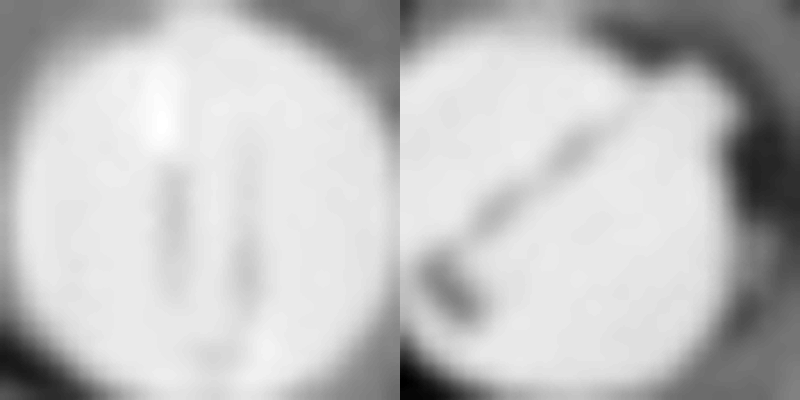

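The left stud's head triangulates about 4 mm higher than the other's, at z of about 0.114, so it is the open one. Its slot is almost parallel to the tool's x. I'll go down next to it and measure the stud and key at similar depth.

apply_moves --moves '[-0.1,0.1,-0.8,0,0,0,-0.3,0.2,-1.8,0,0,0,-0.5,0.24,-2.6,0,0,0,-0.56,0.24,-3.1,0,0,0,-0.56,0.24,-3.36,0,0,0,-0.56,0.24,-3.36,0,0,0,-0.56,0.24,-3.36,0,0,0,-0.56,0.24,-3.36,0,0,0]'

```text
clock: 6.33
tcp_pos: [0.5472, 0.2307, 0.1677]
orientation: [0.001, 0.004, 1.0, 0.0]
wrist_force: [0.2, -0.2, -0.9]
finger_gap: 0.0136
grip_force: 58.6
```

```bash
python3 - <<'E'
from m import *
c=cam('wrist','w3');pickle.dump(c,open('w3.pkl','wb'))
s=status.get_state();print(s['clock'],s['tcp_pos'],s['orientation'],s['wrist_force'])
p=proj(c,[.5326,.230,.114]);print(p)
u,v=p.astype(int)
g=cv2.cvtColor(c['image'],cv2.COLOR_BGR2GRAY)
cv2.imwrite('pics/w3c.png',cv2.normalize(cv2.resize(g[v-45:v+45,u-60:u+60],(800,600),interpolation=cv2.INTER_CUBIC),None,0,255,cv2.NORM_MINMAX));print('crop origin',u-60,v-45,'x6.667')
E
```

```text
6.3833 [0.54729517 0.23092184 0.16778266] [1.23986833e-03 3.80046661e-03 9.99991949e-01 3.48978889e-04] [ 0.82411634  0.04059321 -1.18069084]
[283.5196324  220.96851812]
crop origin 223 175 x6.667
```

View pics/w3c.png

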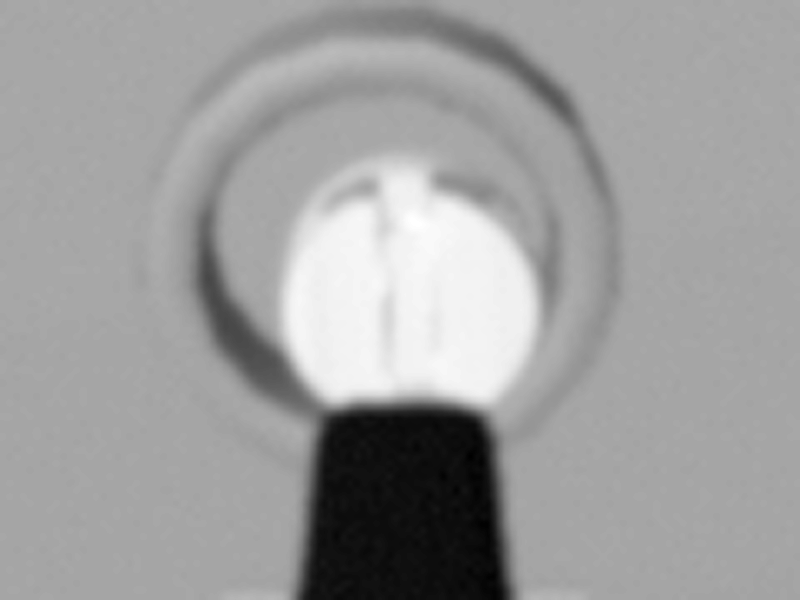

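The stud's disc is centred at crop (412,310), the slot centre line is at x of about 412, and the handle's edge centre is at about (406,405). I'll convert these to world points.

```bash
python3 - <<'E'
from m import *
c=pickle.load(open('w3.pkl','rb'))
g=cv2.cvtColor(c['image'],cv2.COLOR_BGR2GRAY).astype(np.float32)
f=lambda x,y:((x+.5)/6.6667-.5+223,(y+.5)/6.6667-.5+175)
print('stud',ray(c,*f(412,310),.114))
print('L/R',ray(c,*f(283,310),.114),ray(c,*f(540,310),.114),'top',ray(c,*f(400,192),.114))
print('slot top',ray(c,*f(409,225),.114),'slot bot',ray(c,*f(412,370),.114))
for z in(.150,.152):print('key edge',ray(c,*f(406,407),z), 'sides', ray(c,*f(320,430),z)[1],ray(c,*f(490,430),z)[1])
E
```

```text
stud [0.53267638 0.23054277 0.114     ]
L/R [0.53257453 0.21824631 0.114     ] [0.53277744 0.24274312 0.114     ] top [0.52092013 0.22950592 0.114     ]
slot top [0.52416675 0.2303224  0.114     ] slot bot [0.53882692 0.23049822 0.114     ]
key edge [0.52757535 0.23000011 0.15      ] sides 0.22322322455549012 0.23658748843975672
key edge [0.52673639 0.23000628 0.152     ] sides 0.22331863806533736 0.2365069087579023
```

apply_moves --moves '[-0.3,0,0,0,0,0,-0.55,0,0,0,0,0,-0.63,0,0,0,0,0,-0.63,0,0,0,0,0,-0.63,0,0,0,0,0,-0.63,0,0,0,0,0,-0.63,0,0,0,0,0,-0.63,0,0,0,0,0]'

```text
clock: 7.05
tcp_pos: [0.5306, 0.2312, 0.1663]
orientation: [0.0, 0.003, 1.0, 0.0]
wrist_force: [0.1, 0.1, -1.3]
finger_gap: 0.013
grip_force: 58.6
```

apply_moves --moves '[0.04,-0.01,-0.08,0,0,0,0.04,-0.01,-0.16,0,0,0,0.04,-0.01,-0.24,0,0,0,0.04,-0.01,-0.3,0,0,0,0.04,-0.01,-0.34,0,0,0,0.04,-0.01,-0.38,0,0,0,0.04,-0.01,-0.38,0,0,0,0.04,-0.01,-0.38,0,0,0,0.04,-0.01,-0.38,0,0,0]'

```text
clock: 7.8
tcp_pos: [0.5317, 0.2309, 0.1568]
orientation: [0.0, 0.003, 1.0, 0.0]
wrist_force: [1.6, -0.9, -2.5]
finger_gap: 0.0135
grip_force: 58.7
```

apply_moves --moves '[0,0,-0.04,0,0,0,0,0,-0.08,0,0,0,0,0,-0.12,0,0,0,0,0,-0.12,0,0,0,0,0,-0.12,0,0,0,0,0,-0.12,0,0,0]'

```text
clock: 8.3
tcp_pos: [0.5317, 0.231, 0.154]
orientation: [0.0, 0.003, 1.0, 0.0]
wrist_force: [2.4, 0.5, -0.1]
finger_gap: 0.0131
grip_force: 58.8
```

apply_moves --moves '[0,0,-0.04,0,0,0,0,0,-0.08,0,0,0,0,0,-0.12,0,0,0,0,0,-0.12,0,0,0,0,0,-0.12,0,0,0,0,0,-0.12,0,0,0]'

```text
clock: 8.8
tcp_pos: [0.5317, 0.231, 0.1511]
orientation: [0.0, 0.003, 1.0, 0.0]
wrist_force: [2.6, -0.3, 3.1]
finger_gap: 0.0132
grip_force: 59.1
```

apply_moves --moves '[0,0,-0.04,0,0,0,0,0,-0.08,0,0,0,0,0,-0.12,0,0,0,0,0,-0.16,0,0,0,0,0,-0.2,0,0,0,0,0,-0.2,0,0,0,0,0,-0.2,0,0,0,0,0,-0.2,0,0,0]'

```text
clock: 9.47
tcp_pos: [0.5317, 0.231, 0.1463]
orientation: [0.0, 0.003, 1.0, 0.0]
wrist_force: [1.5, -0.5, 6.9]
finger_gap: 0.0135
grip_force: 59.6
```

apply_moves --moves '[0,0,-0.02,0,0,0,0,0,-0.04,0,0,0,0,0,-0.04,0,0,0,0,0,-0.04,0,0,-0.05,0,0,-0.04,0,0,-0.1,0,0,-0.04,0,0,-0.15,0,0,-0.04,0,0,-0.2,0,0,-0.04,0,0,-0.25,0,0,-0.04,0,0,-0.25,0,0,-0.04,0,0,-0.25]'

```text
clock: 10.3
tcp_pos: [0.5317, 0.2312, 0.1455]
orientation: [0.0, 0.128, 0.992, 0.0]
wrist_force: [1.4, -0.0, 6.9]
finger_gap: 0.0133
grip_force: 59.8
```

```bash
python3 - <<'E'
from h import *
s=status.get_state();print(s['tcp_pos'],s['wrist_force'],s['ft_torque'],s['joint_pos'])
E
```

```text
[0.53170149 0.23119389 0.14546371] [ 1.43449531 -0.01670846  6.86896734] [ 0.11140992 -0.3558991  -0.02456044] [ 2.71506904e-01  3.64248476e-01 -1.15075599e-01  1.09027345e+00
  4.49096466e-04  5.28281669e-01]
```

apply_moves --moves '[0,0,0,0,0,-0.08,0,0,0,0,0,-0.16,0,0,0,0,0,-0.24,0,0,0,0,0,-0.32,0,0,0,0,0,-0.4,0,0,0,0,0,-0.48,0,0,0,0,0,-0.56,0,0,0,0,0,-0.64,0,0,0,0,0,-0.7,0,0,0,0,0,-0.75,0,0,0,0,0,-0.8,0,0,0,0,0,-0.8,0,0,0,0,0,-0.8]'

```text
clock: 11.38
tcp_pos: [0.5318, 0.2318, 0.1456]
orientation: [0.0, 0.504, 0.864, 0.001]
wrist_force: [1.9, 2.3, 7.0]
finger_gap: 0.0131
grip_force: 59.8
```

```bash
python3 - <<'E'
from h import *
s=status.get_state();print(s['tcp_pos'],s['wrist_force'],s['ft_torque'],s['joint_pos'])
E
```

```text
[0.53181543 0.23175169 0.14556601] [1.90523702 2.29190775 6.98915307] [ 0.56942387 -0.42760924  0.0227689 ] [ 0.27188375  0.36421327 -0.11486632  1.08988764  0.00144265  1.3283345 ]
```

apply_moves --moves '[0,0,0,0,0,-0.05,0,0,0,0,0,-0.1,0,0,0,0,0,-0.15,0,0,0,0,0,-0.15,0,0,0,0,0,-0.15]'

```text
clock: 11.8
tcp_pos: [0.5319, 0.2319, 0.1456]
orientation: [0.0, 0.567, 0.824, 0.001]
wrist_force: [2.2, 2.4, 7.1]
finger_gap: 0.0133
grip_force: 59.8
```

```bash
python3 - <<'E'
from h import *
s=status.get_state();print(s['tcp_pos'],s['wrist_force'],s['ft_torque'],s['joint_pos'])
E
```

```text
[0.53192283 0.23185599 0.14562054] [2.21015278 2.42544911 7.09699668] [ 0.57061143 -0.4472748  -0.02658305] [ 0.27194298  0.36417999 -0.11477607  1.08969878  0.00157129  1.47833051]
```

Now a further 0.08 rad, looking for the stop.

apply_moves --moves '[0,0,0,0,0,-0.03,0,0,0,0,0,-0.06,0,0,0,0,0,-0.08,0,0,0,0,0,-0.08]'

```text
clock: 12.13
tcp_pos: [0.5319, 0.2319, 0.1456]
orientation: [0.0, 0.6, 0.8, 0.001]
wrist_force: [2.7, 3.2, 6.3]
finger_gap: 0.0133
grip_force: 59.8
```

```bash
python3 - <<'E'
from h import *
s=status.get_state();print(s['tcp_pos'],s['wrist_force'],s['ft_torque'],s['joint_pos'][5])
E
```

```text
[0.53191179 0.23187357 0.14562152] [2.65659953 3.23114853 6.26691021] [ 0.53484119 -0.46301413  0.02579615] 1.5590500053062482
```

apply_moves --moves '[0,0,0.04,0,0,0,0,0,0.08,0,0,0,0,0,0.08,0,0,0,0,0,0.08,0,0,0,0,0,0.08,0,0,0]'

```text
clock: 12.55
tcp_pos: [0.5319, 0.2319, 0.1474]
orientation: [-0.0, 0.6, 0.8, 0.001]
wrist_force: [2.7, 2.8, 6.0]
finger_gap: 0.0132
grip_force: 59.7
```

```bash
python3 - <<'E'
from h import *
s=status.get_state();print(s['tcp_pos'],s['wrist_force'],s['ft_torque'],s['joint_pos'][5])
E
```

```text
[0.53189533 0.23189216 0.14740971] [2.74091744 2.76963555 5.98952633] [ 0.61268777 -0.51159544 -0.01329528] 1.558229271312972
```

apply_moves --moves '[0,0,0.04,0,0,0,0,0,0.08,0,0,0,0,0,0.12,0,0,0,0,0,0.14,0,0,0,0,0,0.14,0,0,0,0,0,0.14,0,0,0]'

```text
clock: 13.05
tcp_pos: [0.5316, 0.2316, 0.15]
orientation: [-0.0, 0.6, 0.8, 0.001]
wrist_force: [4.2, 3.0, 1.1]
finger_gap: 0.0131
grip_force: 58.9
```

```bash
python3 - <<'E'
from h import *
s=status.get_state();print(s['tcp_pos'],s['wrist_force'],s['ft_torque'],s['joint_pos'][5])
E
```

```text
[0.53164708 0.23161154 0.1499607 ] [4.15788434 2.98845084 1.07934909] [ 0.94562519 -0.97651596  0.01959638] 1.5581510403579149
```

apply_moves --moves '[0,0,0.06,0,0,0,0,0,0.14,0,0,0,0,0,0.24,0,0,0,0,0,0.4,0,0,0,0,0,0.7,0,0,0,0,0,1.2,0,0,0,0,0,1.8,0,0,0,0,0,2.4,0,0,0,0,0,2.4,0,0,0,0,0,2.4,0,0,0]'

```text
clock: 13.88
tcp_pos: [0.5311, 0.2307, 0.2105]
orientation: [0.0, 0.6, 0.8, -0.0]
wrist_force: [-0.4, -0.4, -1.8]
finger_gap: 0.0133
grip_force: 59.3
```

```bash
python3 - <<'E'
from m import *
c=cam('wrist');t=cam('top');sc=cam('scene');pickle.dump((c,t,sc),open('w4.pkl','wb'))
s=status.get_state();print(s['tcp_pos'],s['wrist_force'],s['ft_torque'],s['joint_pos'])
def crop(c,h=40,p=(.532,.2305,.112)):
  u,v=proj(c,p).astype(int);g=cv2.cvtColor(c['image'],cv2.COLOR_BGR2GRAY);print(u,v);return cv2.normalize(cv2.resize(g[v-h:v+h,u-h:u+h],(400,400),interpolation=cv2.INTER_CUBIC),None,0,255,cv2.NORM_MINMAX)
cv2.imwrite('pics/w4.png',np.hstack([crop(c,60),crop(sc,20)]))
E
```

```text
[0.5304105  0.23059365 0.20894524] [ 0.13709578  0.47358063 -0.79044438] [ 0.01281138  0.00781398 -0.00099954] [ 2.71394467e-01  3.31781192e-01 -2.37315376e-03  1.23932761e+00
 -1.24555297e-04  1.55824768e+00]
284 218
400 296
```

View pics/w4.png

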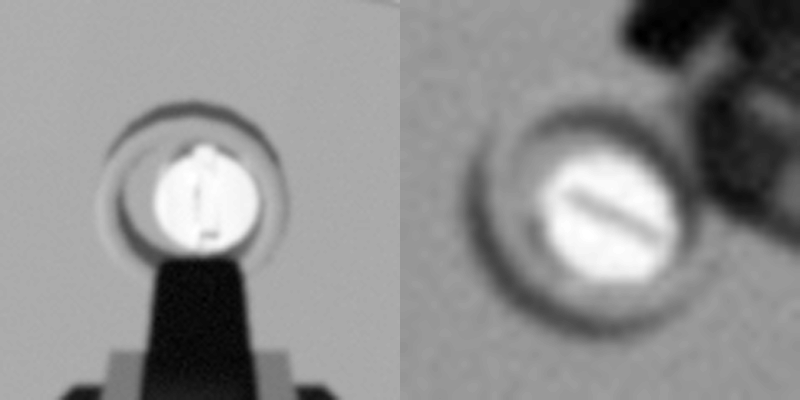

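In the wrist crop the slot has turned with the key and lies along the tool's x again. The head now sits inside the boss. I'll check the head's height and go back over the holder.

```bash
python3 - <<'E'
from m import *
c,t,sc=pickle.load(open('w4.pkl','rb'))
a=blob(c,284.5,218,h=20);s=blob(sc,401,297,h=9)
print(a[:2],s[:2],tri(c,a[0],sc,s[0]))
E
```

```text
((285.1004180908203, 217.4516544342041), array([30.43898773, 30.70960999])) ((400.2658157348633, 297.4467830657959), array([11.79927921, 14.25994873])) [0.53277777 0.23160899 0.11025916]
```

apply_moves --moves '[-0.1,-0.5,0.2,0,0,0.04,-0.2,-1.5,0.4,0,0,0.1,-0.3,-3,0.5,0,0,0.16,-0.4,-4.5,0.5,0,0,0.22,-0.5,-6,0.5,0,0,0.28,-0.6,-7.5,0.5,0,0,0.34,-0.8,-9,0.5,0,0,0.4,-1,-10.5,0.5,0,0,0.46,-1.1,-12,0.5,0,0,0.52,-1.3,-13.5,0.5,0,0,0.58,-1.4,-15,0.5,0,0,0.64,-1.5,-16.5,0.3,0,0,0.7,-1.7,-18,0.1,0,0,0.76,-1.8,-19.5,-0.2,0,0,0.8,-1.9,-21,-0.5,0,0,0.8,-2,-22,-0.8,0,0,0.8,-2.1,-22.7,-1,0,0,0.8,-2.17,-23.1,-1.2,0,0,0.8,-2.17,-23.12,-1.2,0,0,0.8,-2.17,-23.12,-1.2,0,0,0.8]'

```text
clock: 15.7
tcp_pos: [0.4765, -0.3464, 0.1793]
orientation: [-0.001, 0.241, 0.97, 0.001]
wrist_force: [-0.8, -0.2, -1.3]
finger_gap: 0.0131
grip_force: 59.3
```

apply_moves --moves '[0,0,-0.4,0,0,0,0,0,-0.8,0,0,0,0,0,-1.2,0,0,0,0,0,-1.5,0,0,0,0,0,-1.6,0,0,0,0,0,-1.6,0,0,0,0,0,-1.6,0,0,0,0,0,-1.6,0,0,0]'

```text
clock: 16.37
tcp_pos: [0.4774, -0.3473, 0.1408]
orientation: [0.0, 0.241, 0.971, -0.0]
wrist_force: [0.8, -0.1, -0.6]
finger_gap: 0.0134
grip_force: 59.3
```

The head is at z 0.110, flush with the rim, so it's latched. Lowering into the hole.

apply_moves --moves '[-0.03,0,-0.4,0,0,0,-0.03,0,-1,0,0,0,-0.03,0,-1.6,0,0,0,-0.03,0,-2.1,0,0,0,-0.03,0,-2.4,0,0,0,-0.03,0,-2.5,0,0,0,-0.03,0,-2.6,0,0,0,-0.03,0,-2.7,0,0,0,-0.03,0,-2.8,0,0,0,-0.03,0,-2.8,0,0,0]'

```text
clock: 17.2
tcp_pos: [0.4765, -0.3472, 0.0704]
orientation: [0.0, 0.241, 0.971, -0.0]
wrist_force: [0.2, 0.2, -2.7]
finger_gap: 0.0131
grip_force: 59.3
```

apply_moves --moves '[0,0,-0.15,0,0,0,0,0,-0.35,0,0,0,0,0,-0.55,0,0,0,0,0,-0.7,0,0,0,0,0,-0.8,0,0,0,0,0,-0.88,0,0,0,0,0,-0.92,0,0,0,0,0,-0.92,0,0,0,0,0,-0.92,0,0,0]'

```text
clock: 17.95
tcp_pos: [0.4765, -0.3472, 0.0474]
orientation: [0.0, 0.241, 0.971, -0.0]
wrist_force: [0.1, 0.1, -1.3]
finger_gap: 0.013
grip_force: 59.5
```

apply_moves --moves '[0,0,-0.03,0,0,0,0,0,-0.05,0,0,0,0,0,-0.05,0,0,0,0,0,-0.05,0,0,0]'

```text
clock: 18.28
tcp_pos: [0.4766, -0.3473, 0.0469]
orientation: [0.0, 0.241, 0.971, -0.0]
wrist_force: [-2.4, 1.6, 6.1]
finger_gap: 0.0131
grip_force: 60.3
```

apply_moves --moves '[0,0,0,0,0,0,0,0,0,0,0,0,0,0,0,0,0,0,0,0,0,0,0,0,0,0,0,0,0,0,0,0,0,0,0,0,0,0,0,0,0,0,0,0,0,0,0,0,0,0,0,0,0,0]' --claw 100

```text
clock: 19.03
tcp_pos: [0.4764, -0.3471, 0.046]
orientation: [-0.0, 0.241, 0.971, 0.0]
wrist_force: [0.4, 0.1, 0.2]
finger_gap: 0.0851
grip_force: 0.0
```

apply_moves --moves '[0,0,0.2,0,0,0,0,0,0.7,0,0,0,0,0,1.5,0,0,0,0,0,2.5,0,0,0,0,0,3.5,0,0,0,0,0,4.5,0,0,0,0,0,5.5,0,0,0,0,0,6,0,0,0,0,0,6,0,0,0,0,0,6,0,0,0]'

```text
clock: 19.87
tcp_pos: [0.4768, -0.3474, 0.1969]
orientation: [0.001, 0.241, 0.971, -0.0]
wrist_force: [0.2, 0.7, -0.5]
finger_gap: 0.0856
grip_force: 0.0
```

```bash
python3 - <<'E'
from m import *
w=cam('wrist');t=cam('scene');s=status.get_state();print(s['clock'],s['tcp_pos'],s['wrist_force'])
f=lambda i:cv2.resize(i,(400,300),interpolation=cv2.INTER_CUBIC)
cv2.imwrite('pics/w5.png',np.hstack([f(w['image'][140:260,200:360]),f(t['image'][95:170,190:290])]))
E
```

```text
19.9667 [ 0.47585938 -0.34656049  0.19482028] [ 0.2914184   0.03347179 -0.33215594]
```

View pics/w5.png

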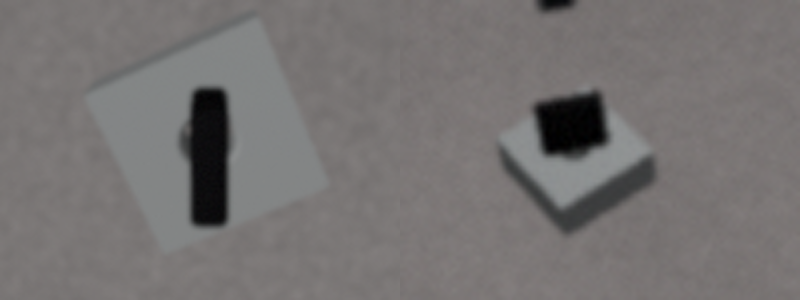

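The key stands seated in its holder, with the handle at (209,155) in the wrist crop, just as it did at the start. The stud is latched and the gripper is clear.

```bash
python3 -c "
from workcell import job;print(job.hand_in())"
```

```text
the job is handed in; nothing more can be done
None
```

I turned the open stud into its catch, stood the key back in its holder and handed the job in at about 20 s; the hand-in returned no verdict, but my last measurements show the stud's head flush with the rim and the key seated upright.

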